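# Lock the test cell and sniff its port for leaks

## Robot

A 7-joint arm with a two-finger parallel gripper is mounted at the origin on a cart in front of the work surface, level with it; the furniture and walls round the work are solid. World frame = base frame: x ahead of the robot, y to its left, z up, the work surface at z = 0. Lengths are in m, angles in rad, forces in N, time in s.
With the tool pointing down it reaches from about 0.4 to 0.875 m from the base axis. Payload 4.4 kg.
Tool frame: the origin (TCP) lies at the very end of the fingers, on their centre line; the grasp point (between the pads) lies 19 mm behind it; z points along the fingers, y is the line along which they close (so a half turn about z gives the same grasp; the last joint's range is limited). The gripper opens to 85 mm and grips with 20 to 120 N. Pads are 22 mm wide; open, the fingers measure 114 mm over their backs; the gripper's body (76 mm by 85 mm) begins 54 mm behind the grasp point. The pads swing forward as they close: fully open they stand 13 mm farther back than shut.
Start: joints at [1.209, 0.628, 0.038, 1.517, -0.027, 0.996, -0.02], TCP at [0.19, -0.622, 0.231] pointing down, gripper open.
Joint ranges: [-3.06, 3.06], [-0.37, 2.12], [-1.25, 1.32], [0.18, 2.47], [-1.1, 4.24], [0.23, 1.98], [-2.94, 2.94]. Speed limits (rad/s): [2.57, 2.57, 3.14, 3.14, 3.14, 3.14, 3.14].

## Interface

Orientations are given as a unit quaternion [x, y, z, w].
In Python, from rig import get_obs, vision, r, finder gives the robot as it stands.
- The arm moves only by the tool apply_moves, never from a script. Its argument "rows" is a list that holds one entry, the list of rows, each a list of 7 numbers: the finger opening in m, from 0 to 0.0854, then the shift along the tool's x, y, z in m, then the turn, a rotation vector about the tool's x, y, z in rad. A call has 1 to 20 rows; each row shifts and turns the commanded pose from where the row before left it, along the tool's axes as they then stand; what a row does not reach is not made up. A row lasts 1/10 s, in which the tool goes at most 50 mm and 8.59 degrees, less where a joint would pass 70% of its speed; a pose out of reach is approached as far as the arm can. A call with a gripper value outside its range is refused whole. The fingers move at their own pace and stop on an object; "force" is the grip in N (left out, the last holds). Time passes only in rows, so rows that do not move let the fingers close. It gives the time, the measured TCP pose, the force, the opening and the grip force at its end, in the units of the state.
- get_obs(): the state, without advancing time (a new reading comes with each control period).
- vision.capture(name): name is "side" or "top"; returns the picture (420x560x3 uint8, blue, green, red); there is no depth.
- vision.camera_info(name): a dict with "vertical_fov" (degrees; the focal length in pixels is half the picture's height over the tangent of half this angle, whatever the lens; pixels are square), "cx", "cy" (the principal point, pixels), "cam_to_world" (4x4, takes a point from camera to world coordinates). Camera axes: x right, y down, z forward; pixel columns grow to the right and rows downward; lengths in m; the calibration is good to about 2 mm. A picture is of the moment at which its call begins. camera_info takes no time and is no camera call.
- r.hand_in(): hands the job in; it is judged then, once.
Trained networks look in the newest picture that a camera, given by its name, has taken for a name from the list of things; names that differ only in an ending like _2 or _b are one class to them, and where a whole thing is asked for, a point or a joint stands for the part that bears it (a point fixed in the world has none). Each returns a list of dicts, best first, with "conf" (0 to 1); they miss things now and then, are a little off and sometimes report something else, mostly with a low value. They report only what shows in the picture. A call takes as long as a camera call.
- finder.cut_out(camera, name): "mask" (420x560 bool, what is visible of it) and "box" ([centre column, centre row, width, height] in pixels, round what is visible of it).
The state is a dict: "t": time; "joints": joint angles; "qvel": joint speeds; "joint_efforts": joint torques, N m; "ee_pos": TCP position; "tcp_rot": TCP orientation; "force": force on the tool from outside, world axes, zero at the start; "torque": the same for the moment, N m; "gripper_width": finger opening in m; "gripper_force": force on a finger pad.
Only numpy, scipy, OpenCV 4.12 (cv2) and the standard library are available. Lean on these libraries where they do the work, as an engineer would, in place of code of your own. Each camera call takes 0.05 s, during which the arm holds its last target. There are 200 camera calls.

## Task

Lock the cover of the gas-tight test cell by turning both black wing knobs clockwise all the way to their stops. Then take the yellow leak-detector wand from its rest and hold its tip about 1 cm in front of the brass test port on the cell's front, pointing squarely into the middle of the bore, steady for two seconds and without touching the cell with the wand. Lay the wand back in its rest the way it lay, leaving the knobs locked and the things around undisturbed.

Things in the scene. Friction and masses are not known exactly. Their poses are not given: they have to be found in the camera images.
- cell: Fixed gas-tight test cell: grey box 96 (x) x 220 (y) mm, aluminium cover 102 x 226 mm, its top 74 mm above the bench; round window in it, ring up to 79 mm. Left (+y) a pressure gauge out to y = 181 mm, right an inlet stub to y = -138 mm, both below 63 mm. Origin: centre of the underside. x points away from the front, y along its length, z up; the front with the port looks to -x.
- port (a point): Centre of the mouth of the brass test port on the cell's front, 42 mm above the bench: a round brass boss, 22 mm across narrowing to 14 mm, with a dark 6 mm bore, on a 30 mm steel flange, standing 14 mm off the front face. It looks level along the cell's -x axis.
- knob_left_axis (a point): On the vertical axis of the left wing knob (cell y = +74 mm), 95 mm above the bench, mid-height of the wings. Black; hub 24 mm across, up to 107 mm; two wings in line, 68 mm tip to tip, 12 mm thick, 85 to 105 mm above the bench, orange tips. A stop pin (6 mm, up to 90 mm) stands on the +x side of the wing that points to the cell's +y when home.
- knob_left (a joint): Turn of the left wing knob, rad: 0 fully open, 1.40 home at its stop; grows clockwise seen from above, stays where it is left. At value q the line of the wings stands (1.40 - q) rad anticlockwise from the cell's y axis, seen from above; at home the wings lie along the cell's y axis.
- knob_right_axis (a point): The same for the right wing knob (cell y = -74 mm); same size, same stop pin.
- knob_right (a joint): Turn of the right wing knob in rad, as for the left: 0 fully open, 1.40 home.
- rest: Wand rest, fixed: black base 124 (x) x 56 (y) x 8 mm, two grey saddles 10 mm thick at x = -38 and +38 mm; saddle floors 30 mm above the bench, flaring cheeks, 32 mm apart at the floor, up to 45 mm above the bench. Origin: centre of the underside; x along the wand as it lies, towards its tip; z up.
- rest_middle (a point): Centre of the wand's body as it lies in the rest, 42 mm above the bench.
- rest_front (a point): Where the wand's tip is when it lies in the rest: 92 mm ahead of rest_middle along the rest's x.
- rest_back (a point): Where the wand's tail is when it lies in the rest: 50 mm behind rest_middle.
- wand: Leak-detector wand, about 110 g: yellow body 100 (x) x 26 (y) x 24 (z) mm with black rubber sides, then a black cone and thin steel nozzle with brass tip at +x; 142 mm long. Lies level in the rest, free between the saddles for the fingers. Origin: centre of the underside of the 100 mm body; x towards the tip, z up; nozzle axis along x at z = 12 mm.
- wand_tip (a point): The end of the brass tip, on the nozzle's axis: wand x = 92 mm, z = 12 mm.
- wand_tail (a point): The rear end of the yellow part: 50 mm behind the wand's origin, at z = 12 mm.
- brass_weight: Bystander: brass weight, 27 mm across, 43 mm tall; origin at the centre of its underside.
- stain_bottle: Bystander: small brown bottle with a white cap, 36 mm across, 70 mm tall; origin at the centre of its underside.
- lab_timer: Bystander: white bench timer, 70 x 64 x 20 mm, lying flat; origin at the centre of its underside.

How it is judged:
On the way, in this order (a step that is already met when the one before it is completed fails the run):
1. both wing knobs are turned home (at least 1.33 of 1.40 rad) (value of joint each of knob_left, knob_right above 1.33 rad), for 0.2 s.
2. wand tip held 3 to 18 mm before the port, within 6 mm of its axis each way, wand within 0.2 rad of the axis, under 20 mm/s and 0.2 rad/s, knobs home, for 1.8 s (all of step 1 and x of wand_tip in the frame of port between -0.018 and -0.003 m and y of wand_tip in the frame of port between -0.006 and 0.006 m and z of wand_tip in the frame of port between -0.006 and 0.006 m and angle between the x axis of wand and the x axis of cell, either way round below 0.2 rad and linear speed of wand below 0.02 m/s and angular speed of wand below 0.2 rad/s), for 1.8 s.
At the end, for the whole second after the job is handed in: Both knobs home (at least 1.33 rad); the wand lies at rest in its rest, tip forward as at the start (tip and tail each within 22 mm of where they belong, both 36 to 48 mm above the bench); weight, bottle and timer within 20 mm of where they stood (all of step 1 and distance between wand_tip and rest_front below 0.022 m and distance between wand_tail and rest_back below 0.022 m and height (world z) of wand_tip between 0.036 and 0.048 m and height (world z) of wand_tail between 0.036 and 0.048 m and linear speed of wand below 0.02 m/s and distance of each of brass_weight, stain_bottle, lab_timer from where it was at the start of the episode below 0.02 m); the robot touches nothing.
It fails at once if the wand touches the test cell (over 0.5 N) (contact force between wand and cell above 0.5 N).
It fails at once if a bystander is pushed more than 20 mm or tipped over (distance of any of brass_weight, stain_bottle, lab_timer from where it was at the start of the episode above 0.02 m or angle between any of brass_weight, stain_bottle's own z axis and vertical above 0.5 rad).
It also fails if it takes over 72 s, if anything falls off the work surface, if the arm or the gripper's body presses on something with over 40 N, if the wrist force passes 120 N, or if a joint passes its speed limit or range.

## Working session

There is one attempt and no reset: what is moved stays moved. The work goes in short steps, Python scripts to look and compute and a tool call to move; the robot and the scene stay as the last step left them, time stands still between calls to the robot, and variables do not carry over. Pictures are saved under pics/ and viewed, at most 11 in all, crops included, and the job is handed in when it is done.

Besides the shell and the picture viewer there is one more tool, called as name(argument=value, ...), one argument or row to a line, values as JSON. apply_moves: Moves the arm, as the interface text tells. Its arguments: {"type":"object","properties":{"rows":{"type":"array"},"force":{"type":"number"}},"required":["rows"]}

```bash
ls; mkdir -p pics; python3 - <<'E'
from rig import get_obs, vision, r, finder
import cv2,numpy as np
for n in("side","top"):
    im=vision.capture(n);cv2.imwrite(f"pics/{n}0.png",im)
    i=vision.camera_info(n);print(n,i["vertical_fov"],i["cx"],i["cy"],np.round(i["cam_to_world"],4).tolist())
    for k in("cell","port","knob_left","knob_right","rest","wand","brass_weight","stain_bottle","lab_timer"):
        print(k,[(round(d["conf"],2),np.round(d["box"],1).tolist()) for d in finder.cut_out(n,k)[:2]])
o=get_obs();print({k:np.round(v,3).tolist() for k,v in o.items()})
E
```

```text
pics
side 53.82017157683517 281.93813173684634 216.63377264418713 [[0.9984, 0.0023, 0.0572, 0.4481], [-0.0501, -0.4467, 0.8933, -0.9698], [0.0276, -0.8947, -0.4459, 0.5447], [0.0, 0.0, 0.0, 1.0]]
cell [(0.89, [303.1, 228.2, 53.3, 71.3])]
port [(0.88, [302.9, 229.0, 45.1, 73.6])]
knob_left [(0.7, [309.7, 199.6, 24.6, 12.6])]
knob_right [(0.72, [303.4, 224.2, 25.4, 17.5])]
rest [(0.69, [270.0, 304.1, 61.7, 29.0])]
wand [(0.6, [278.0, 288.0, 70.0, 21.7])]
brass_weight []
stain_bottle [(0.56, [256.8, 190.4, 9.0, 23.9])]
lab_timer [(0.97, [239.9, 263.2, 31.9, 19.8])]
top 56.3849203436227 276.3945692194748 209.89405710067567 [[0.0057, -0.9981, 0.0618, 0.4467], [-0.9999, -0.0064, -0.0117, -0.0568], [0.012, -0.0618, -0.998, 0.9805], [0.0, 0.0, 0.0, 1.0]]
cell [(0.89, [255.2, 181.2, 127.0, 60.7])]
port [(0.89, [255.8, 180.5, 126.4, 59.0]), (0.48, [368.9, 217.5, 20.6, 53.2])]
knob_left [(0.72, [228.2, 172.9, 20.0, 22.5])]
knob_right [(0.74, [365.1, 224.2, 36.3, 55.2]), (0.47, [293.9, 186.7, 23.9, 20.7])]
rest [(0.65, [364.5, 223.6, 33.7, 55.1])]
wand [(0.71, [367.5, 217.6, 28.2, 57.5])]
brass_weight [(0.42, [339.1, 164.7, 12.8, 10.8]), (0.36, [291.4, 186.8, 25.5, 21.3])]
stain_bottle [(0.75, [146.2, 233.4, 21.1, 13.4])]
lab_timer [(0.82, [306.1, 249.4, 32.9, 33.5])]
{'t': 1.0, 'joints': [1.209, 0.628, 0.038, 1.517, -0.027, 0.996, -0.02], 'qvel': [0.0, -0.0, -0.001, -0.002, -0.003, 0.001, 0.001], 'joint_efforts': [-0.0, -56.328, 1.226, -19.379, 0.011, 0.002, 0.0], 'ee_pos': [0.19, -0.622, 0.231], 'tcp_rot': [0.989, 0.147, 0.0, 0.0], 'force': [-0.153, -0.106, 0.059], 'torque': [-0.036, 0.01, -0.037], 'gripper_force': 0.0, 'gripper_width': 0.085}
```

```bash
python3 - <<'E'
import cv2
a=cv2.imread("pics/top0.png");cv2.imwrite("pics/topc.png",cv2.resize(a[120:290,120:410],(800,469),interpolation=cv2.INTER_CUBIC))
a=cv2.imread("pics/side0.png");cv2.imwrite("pics/sidec.png",cv2.resize(a[165:335,210:380],(600,600),interpolation=cv2.INTER_CUBIC))
E
```

```text
(no output)
```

View pics/top0.png

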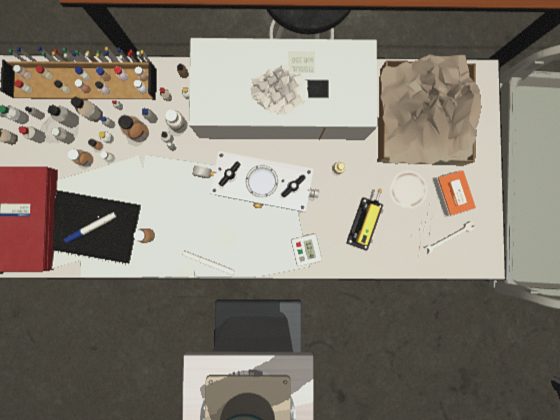

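View pics/topc.png

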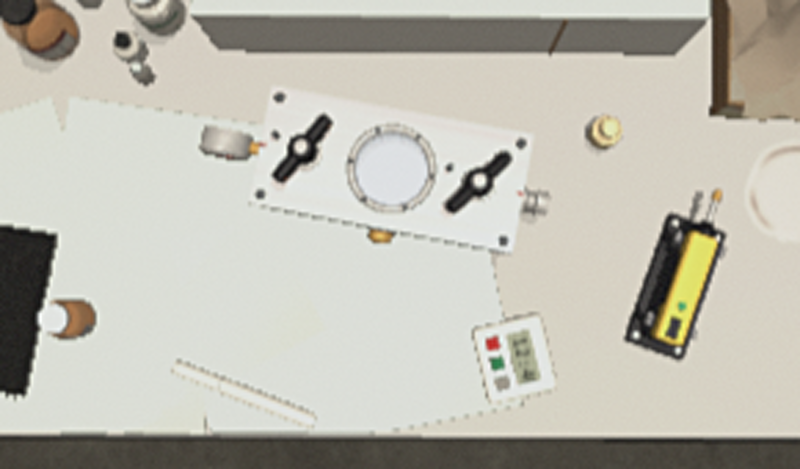

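View pics/sidec.png

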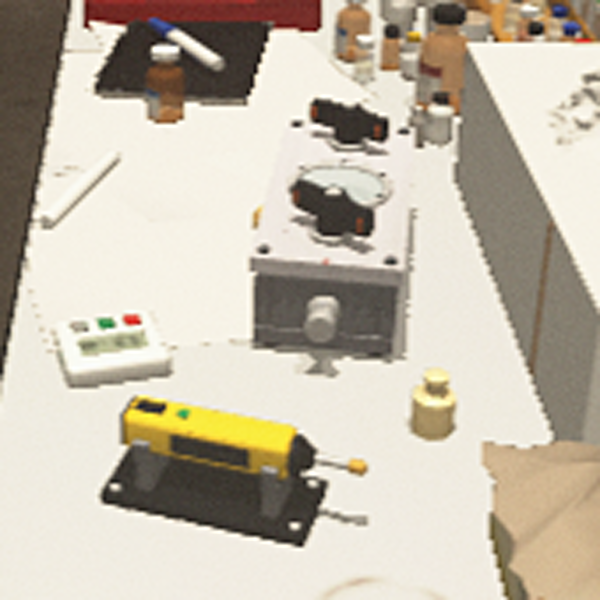

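```bash
cat > h.py <<'E'
from rig import get_obs, vision, r, finder
import cv2,numpy as np
from scipy.optimize import least_squares
from scipy.spatial.transform import Rotation as R
CI={n:vision.camera_info(n) for n in("side","top")}
def proj(n,P,k1=0):
    i=CI[n];f=210/np.tan(np.radians(i["vertical_fov"]/2))
    T=np.linalg.inv(i["cam_to_world"]);p=np.asarray(P)@T[:3,:3].T+T[:3,3]
    q=p[:,:2]/p[:,2:];q=q*(1+k1*(q**2).sum(1,keepdims=True))
    return q*f+[i["cx"],i["cy"]]
OFF={"top":(120,120,2.7586),"side":(210,165,3.5294)}
def uncrop(n,c): a=OFF[n];return np.asarray(c,float)/a[2]+[a[0]-.18,a[1]-.18]
def place(p,L):
    c,s=np.cos(p[2]),np.sin(p[2]);L=np.asarray(L,float)
    return np.c_[p[0]+c*L[:,0]-s*L[:,1],p[1]+s*L[:,0]+c*L[:,1],L[:,2]]
def fit(obs,p0,k=False):
    def res(p):
        return np.concatenate([(proj(n,place(p,L),p[3] if k else 0)-C).ravel() for n,L,C in obs])
    s=least_squares(res,list(p0)+([0] if k else []),loss="soft_l1");return s.x,res(s.x).reshape(-1,2)
E
python3 - <<'E'
from h import *
cell=[("top",[(0,.074,.107),(0,-.074,.107),(0,0,.079),(.051,.113,.074),(.051,-.113,.074),(-.051,-.113,.074),(-.051,.113,.074),(-.062,0,.049)],
 uncrop("top",[(302,147),(480,181),(391,168),(272,88),(535,133),(513,252),(250,203),(380,238)])),
 ("side",[(-.051,-.113,.074),(.051,-.113,.074),(0,0,.079),(0,-.138,.045)],uncrop("side",[(253,263),(408,270),(343,187),(320,322)]))]
rest=[("top",[(.092,0,.042),(.05,.013,.054),(.05,-.013,.054),(-.05,-.013,.054),(-.05,.013,.054),(.062,.028,.008),(.062,-.028,.008),(-.062,-.028,.008),(-.062,.028,.008)],
 uncrop("top",[(716,193),(693,230),(724,236),(683,345),(652,338),(672,213),(727,228),(681,358),(626,340)])),
 ("side",[(.092,0,.042),(.062,-.028,.008),(-.062,-.028,.008),(.062,.028,.008)],uncrop("side",[(364,466),(303,543),(102,497),(328,492)]))]
for nm,o,p0 in(("cell",cell,(.5,0,-.1)),("rest",rest,(.4,-.3,0))):
  for oo,k in((o,0),(o,1),(o[:1],0),(o[1:],0)):
    p,e=fit(oo,p0,k);print(nm,k,np.round(p,4),np.round(e,1).tolist())
E
```

```text
cell 0 [ 0.5704 -0.0338 -0.1736] [[-0.0, -0.1], [0.4, -0.7], [0.5, -0.2], [0.0, -0.9], [-0.1, 0.1], [0.3, -0.1], [-0.3, 0.2], [0.1, 1.6], [-0.5, -1.6], [-0.3, 0.2], [-0.5, -1.7], [0.9, -0.0]]
cell 1 [ 0.5706 -0.0336 -0.1739 -0.149 ] [[0.1, -0.1], [0.3, -0.7], [0.4, -0.2], [0.3, -0.6], [-0.3, 0.2], [0.1, -0.2], [-0.0, 0.2], [0.0, 1.5], [-0.5, -1.7], [-0.3, 0.1], [-0.5, -1.7], [1.0, -0.1]]
cell 0 [ 0.5703 -0.0335 -0.1741] [[-0.1, -0.1], [0.3, -0.6], [0.4, -0.1], [-0.1, -0.8], [-0.2, 0.2], [0.1, -0.0], [-0.4, 0.3], [-0.0, 1.7]]
cell 0 [ 0.5712 -0.037  -0.1817] [[-0.5, -1.0], [-0.2, 0.9], [-0.1, -1.1], [0.9, 0.7]]
rest 0 [ 0.4732 -0.2887 -0.348 ] [[1.5, -1.8], [0.3, -1.3], [-0.7, 0.3], [0.3, 0.4], [1.2, -0.9], [-0.8, -0.2], [0.3, 2.2], [0.5, 1.8], [-0.8, 0.5], [2.1, 1.2], [0.1, -1.3], [-1.8, -1.4], [0.2, -3.8]]
rest 1 [ 0.4729 -0.2931 -0.3517 -0.2969] [[1.0, -1.2], [0.5, -1.0], [-1.1, 0.6], [0.2, -0.2], [1.7, -1.3], [-0.3, 0.1], [-0.4, 2.5], [0.3, 1.1], [0.1, 0.1], [1.8, 1.6], [-0.2, -1.6], [-1.2, -1.6], [0.0, -3.5]]
rest 0 [ 0.4734 -0.2882 -0.3469] [[1.3, -1.9], [0.1, -1.4], [-0.9, 0.2], [0.1, 0.3], [1.0, -1.0], [-1.0, -0.3], [0.1, 2.0], [0.3, 1.7], [-1.0, 0.4]]
rest 0 [ 0.4725 -0.2923 -0.3443] [[2.0, 2.3], [-0.0, -0.1], [-2.2, -0.2], [-0.0, -2.8]]
```

```bash
python3 - <<'E'
from h import *
a=cv2.imread("pics/top0.png")[180:260,335:395];b=cv2.imread("pics/side0.png")[260:325,232:322]
A=cv2.resize(a,None,fx=7,fy=7,interpolation=cv2.INTER_CUBIC);B=cv2.resize(b,None,fx=4,fy=4,interpolation=cv2.INTER_CUBIC)
W=np.zeros((560,790,3),np.uint8);W[:,:420]=A;W[:260,425:785]=B;cv2.imwrite("pics/w.png",W)
E
```

```text
(no output)
```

View pics/w.png

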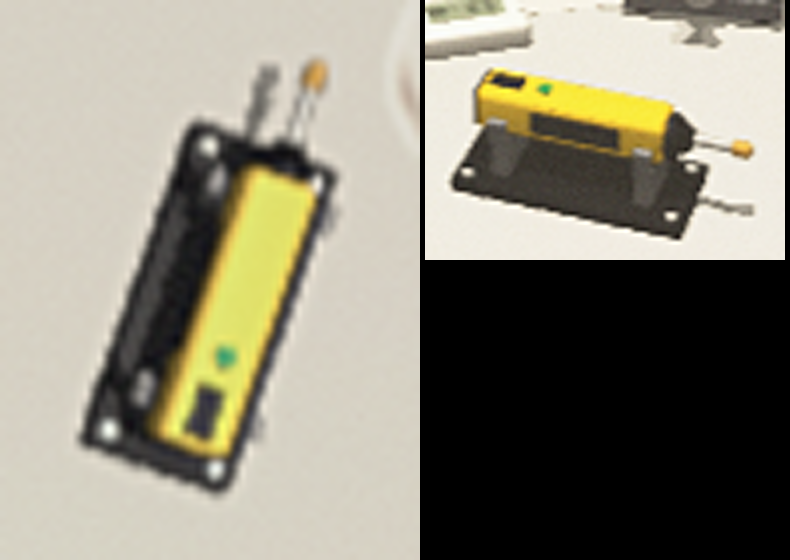

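```bash
python3 - <<'E'
from h import *
t=lambda c:np.array(c,float)/7+[335-.4,180-.4]
s=lambda c:(np.array(c,float)-[425,0])/4+[232-.4,260-.4]
base=[(.062,.028,.008),(.062,-.028,.008),(-.062,-.028,.008),(-.062,.028,.008)]
bt=("top",base,t([(195,122),(337,177),(222,492),(82,440)]))
bs=("side",[base[i] for i in(0,1,2)],s([(708,168),(683,238),(453,185)]))
wt=("top",[(.092,0,.042),(.05,.013,.054),(.05,-.013,.054),(-.05,-.013,.054),(-.05,.013,.054)],t([(318,58),(248,168),(320,190),(228,458),(150,432)]))
ws=("side",[(.092,0,.042),(-.05,.013,.054),(-.05,-.013,.030),(.05,-.013,.054)],s([(754,150),(487,68),(478,120),(670,103)]))
for o in([bt,bs],[bt],[bs],[wt,ws],[wt],[ws]):
    p,e=fit(o,(.47,-.29,-.35));print(np.round(p,4),np.round(e,1).tolist())
E
```

```text
[ 0.4744 -0.2892 -0.3588] [[0.7, -0.6], [1.4, -0.5], [0.8, 1.1], [-0.3, 0.4], [1.2, -0.8], [0.1, -1.3], [-1.1, -1.7]]
[ 0.4745 -0.2876 -0.3559] [[-0.1, -0.7], [0.7, -0.6], [0.2, 1.0], [-0.9, 0.4]]
[ 0.4735 -0.2932 -0.342 ] [[0.9, 0.1], [0.2, -0.2], [-1.6, -0.0]]
[ 0.4719 -0.2859 -0.3412] [[-0.5, 0.5], [-0.0, -1.2], [-0.0, -0.6], [-0.6, 0.8], [0.2, 0.8], [0.5, -0.1], [1.8, -1.7], [-0.4, 2.0], [-0.6, 6.3]]
[ 0.4723 -0.2861 -0.3483] [[-0.2, 0.4], [0.2, -1.3], [0.2, -0.7], [-0.6, 0.6], [0.2, 0.5]]
[ 0.4714 -0.2818 -0.3075] [[0.3, -2.3], [1.2, -2.4], [-0.6, 1.3], [-0.6, 4.6]]
```

apply_moves(
  rows=[
    [[0.044,0.0314,-0.0242,0,0,0,0],[0.044,0.0314,-0.0242,0,0,0,0],[0.044,0.0314,-0.0242,0,0,0,0],[0.044,0.0314,-0.0242,0,0,0,0],[0.044,0.0314,-0.0242,0,0,0,0],[0.044,0.0314,-0.0242,0,0,0,0],[0.044,0.0314,-0.0242,0,0,0,0],[0.044,0.0314,-0.0242,0,0,0,0],[0.044,0.0314,-0.0242,0,0,0,0],[0.044,0.0314,-0.0242,0,0,0,0],[0.044,0.0314,-0.0242,0,0,0,0],[0.044,0.0314,-0.0242,0,0,0,0],[0.044,0.0314,-0.0242,0,0,0,0],[0.044,0.0314,-0.0242,0,0,0,0],[0.044,0.0314,-0.0242,0,0,0,0],[0.044,0.0314,-0.0242,0,0,0,0],[0.044,0,0,0,0,0,0],[0.044,0,0,0,0,0,0]],
  ],
)

```text
t: 2.8
ee_pos: [0.5575, -0.1039, 0.2312]
tcp_rot: [0.989, 0.149, -0.0, -0.0]
force: [-0.6, -0.4, -0.1]
gripper_width: 0.0441
gripper_force: 0.0
```

apply_moves(
  rows=[
    [[0.044,0,0,0.005,0,0,-0.1375],[0.044,0,0,0.005,0,0,-0.1375],[0.044,0,0,0.005,0,0,-0.1375],[0.044,0,0,0.005,0,0,-0.1375],[0.044,0,0,0.005,0,0,-0.1375],[0.044,0,0,0.005,0,0,-0.1375],[0.044,0,0,0.005,0,0,-0.1375],[0.044,0,0,0.005,0,0,-0.1375],[0.044,0,0,0.005,0,0,-0.1375],[0.044,0,0,0.005,0,0,-0.1375],[0.044,0,0,0.005,0,0,-0.1375],[0.044,0,0,0.0,0,0,0],[0.044,0,0,0,0,0,0]],
  ],
)

```text
t: 4.1
ee_pos: [0.5567, -0.1064, 0.1764]
tcp_rot: [0.62, 0.784, -0.0, 0.0]
force: [0.2, -0.4, 0.9]
gripper_width: 0.0442
gripper_force: 0.0
```

apply_moves(
  rows=[
    [[0.044,0,0,0.015,0,0,0],[0.044,0,0,0.015,0,0,0],[0.044,0,0,0.015,0,0,0],[0.044,0,0,0.015,0,0,0],[0.044,0,0,0.015,0,0,0],[0.044,0,0,0.014,0,0,0],[0.044,0,0,0,0,0,0],[0.044,0,0,0,0,0,0]],
  ],
)

```text
t: 4.9
ee_pos: [0.5573, -0.105, 0.0875]
tcp_rot: [0.619, 0.786, -0.0, 0.0]
force: [0.7, 0.1, 0.2]
gripper_width: 0.0437
gripper_force: 0.0
```

```bash
python3 - <<'E'
from h import *
a=vision.capture("top");b=vision.capture("side")
W=np.zeros((400,800,3),np.uint8);W[:,:400]=cv2.resize(a[140:240,200:300+0],(400,400),interpolation=2);W[:,400:]=cv2.resize(b[150:250,260:360],(400,400),interpolation=2)
cv2.imwrite("pics/k1.png",W);o=get_obs();print(o["t"],o["ee_pos"],o["force"],o["torque"],o["joints"])
E
```

```text
5.0 [ 0.5578489  -0.10502652  0.08806944] [-0.00596474 -1.3954727   1.10488757] [ 0.03202447 -0.01983537 -0.05460027] [ 0.35319697  0.72689158 -0.33857827  1.86697716  0.39442005  0.61221632
  0.00488781]
```

View pics/k1.png

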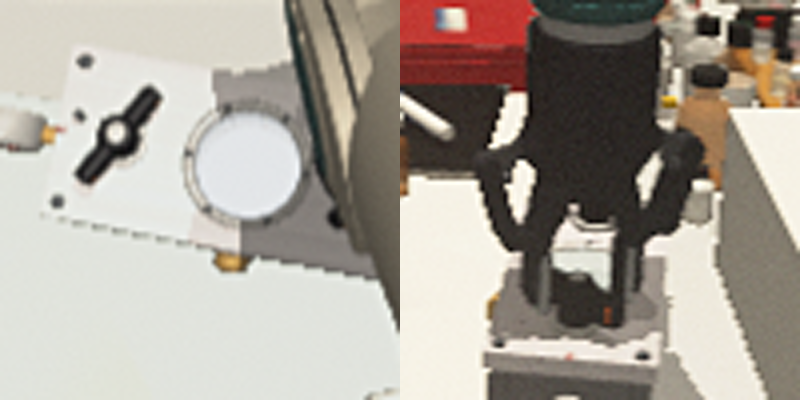

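apply_moves(
  rows=[
    [[0.044,0,0,0.004,0,0,0],[0.044,0,0,0,0,0,0.1],[0.044,0,0,0,0,0,0.1],[0.044,0,0,0,0,0,0.1],[0.044,0,0,0,0,0,0.1],[0.044,0,0,0,0,0,0.1],[0.044,0,0,0,0,0,0.1],[0.044,0,0,0,0,0,0.1],[0.044,0,0,0,0,0,0.1],[0.044,0,0,0,0,0,0.1],[0.044,0,0,0,0,0,0.1],[0.044,0,0,0,0,0,0]],
  ],
)

```text
t: 6.2
ee_pos: [0.5562, -0.1059, 0.0834]
tcp_rot: [0.92, 0.393, -0.001, 0.0]
force: [-2.8, -1.4, 0.8]
gripper_width: 0.0438
gripper_force: 1.3
```

```bash
python3 - <<'E'
from h import *
o=get_obs();q=o["tcp_rot"];print(o["t"],o["ee_pos"],o["force"],o["torque"],2*np.arctan2(q[1],q[0]))
E
```

```text
6.2 [ 0.55623237 -0.10588974  0.08343692] [-2.77909951 -1.39169825  0.79435604] [-0.46019916  0.59920754  0.07193054] 0.8072962043899162
```

apply_moves(
  rows=[
    [[0.044,0,0,0,0,0,0.07],[0.044,0,0,0,0,0,0.07],[0.044,0,0,0,0,0,0.07],[0.044,0,0,0,0,0,0.04],[0.044,0,0,0,0,0,0]],
  ],
)

```text
t: 6.7
ee_pos: [0.5565, -0.1051, 0.0832]
tcp_rot: [0.961, 0.276, -0.001, -0.0]
force: [-3.2, -1.0, 0.6]
gripper_width: 0.0442
gripper_force: 1.3
```

```bash
python3 - <<'E'
from h import *
o=get_obs();q=o["tcp_rot"];print(o["t"],o["ee_pos"],o["force"],o["torque"],2*np.arctan2(q[1],q[0]),o["joint_efforts"])
E
```

```text
6.7 [ 0.55652465 -0.10509849  0.08317593] [-3.21561533 -1.04140605  0.6458902 ] [-0.33622034  0.57731615  0.09560179] 0.5595139389639896 [ -1.11691698 -53.87186766  -0.13996876 -13.78457665  -0.47366235
  -0.8754738   -0.2636032 ]
```

apply_moves(
  rows=[
    [[0.044,0,0,0,0,0,0.04],[0.044,0,0,0,0,0,0.04],[0.044,0,0,0,0,0,0]],
  ],
)

```text
t: 7.0
ee_pos: [0.5556, -0.1052, 0.0831]
tcp_rot: [0.971, 0.238, -0.002, -0.0]
force: [-5.5, -2.1, 2.1]
gripper_width: 0.0441
gripper_force: 14.4
```

```bash
cat > s.py <<'E'
from h import *
o=get_obs();q=o["tcp_rot"];print(o["t"],np.round(o["ee_pos"],4),np.round(o["force"],1),np.round(o["torque"],2),"psi",round(2*np.arctan2(q[1],q[0]),3),"j7",round(o["joint_efforts"][6],2))
E
cat > ang.py <<'E'
from h import *
import sys
# wing angle from dark pixels projected to plane z=.105 around knob axis
a=vision.capture("top");i=CI["top"];f=210/np.tan(np.radians(i["vertical_fov"]/2));M=np.array(i["cam_to_world"])
v,u=np.where(a.max(2)<70);d=np.c_[(u-i["cx"])/f,(v-i["cy"])/f,np.ones(len(u))]@M[:3,:3].T
P=M[:3,3]+d*((.105-M[2,3])/d[:,2])[:,None]
for n,c in(("L",(.5833,.0393)),("R",(.5576,-.1065))):
    s=P[np.hypot(P[:,0]-c[0],P[:,1]-c[1])<.036][:,:2];w=np.linalg.eigh(np.cov(s.T))[1][:,1]
    A=np.arctan2(w[1],w[0])%np.pi;print(n,len(s),s.mean(0).round(4),"q~",round((1.40+1.397-A),3))
cv2.imwrite(sys.argv[1],cv2.resize(a[140:240,190:340],(750,500),interpolation=2))
E
python3 s.py
```

```text
7.0 [ 0.5556 -0.1052  0.0831] [-5.5 -2.1  2.1] [-0.47  1.11  0.76] psi 0.481 j7 -0.93
```

apply_moves(
  rows=[
    [[0.044,0,0,0,0,0,0.03],[0.044,0,0,0,0,0,0],[0.044,0,0,0,0,0,-0.1],[0.044,0,0,0,0,0,-0.1],[0.044,0,0,-0.02,0,0,-0.1],[0.044,0,0,-0.03,0,0,-0.14],[0.044,0,0,-0.04,0,0,-0.14],[0.044,0,0,-0.01,0,0,-0.14],[0.044,0,0,0,0,0,-0.14],[0.044,0,0,0,0,0,-0.14],[0.044,0,0,0,0,0,-0.14],[0.044,0,0,0,0,0,-0.14],[0.044,0,0,0,0,0,-0.14],[0.044,0,0,0,0,0,-0.14],[0.044,0,0,0,0,0,0],[0.044,0,0,0,0,0,0]],
  ],
)

```text
t: 8.6
ee_pos: [0.558, -0.1046, 0.1836]
tcp_rot: [0.538, 0.843, 0.001, 0.001]
force: [0.1, 0.4, -0.4]
gripper_width: 0.0439
gripper_force: 0.0
```

```bash
python3 s.py
```

```text
8.6 [ 0.558  -0.1046  0.1836] [ 0.1  0.4 -0.4] [-0.04 -0.01  0.04] psi 2.005 j7 0.06
```

apply_moves(
  rows=[
    [[0.044,0.03,0.0209,0,0,0,0],[0.044,0.03,0.0209,0,0,0,0],[0.044,0.03,0.0209,0,0,0,0],[0.044,0.03,0.0209,0,0,0,0],[0.044,0,0,0,0,0,0],[0.044,0,0,0,0,0,0],[0.044,0,0,0,0,0,0]],
  ],
)

```text
t: 9.3
ee_pos: [0.5821, 0.0378, 0.1832]
tcp_rot: [0.538, 0.843, -0.001, 0.0]
force: [-1.3, -0.0, -0.7]
gripper_width: 0.0439
gripper_force: 0.0
```

```bash
python3 s.py; python3 ang.py pics/a1.png
```

```text
9.3 [0.5821 0.0378 0.1832] [-1.3 -0.  -0.7] [-0.08  0.01  0.01] psi 2.006 j7 -0.01
L 0 [nan nan] q~ nan
R 124 [ 0.5554 -0.1033] q~ 1.412
  avg = a.mean(axis, **keepdims_kw)
  ret = um.true_divide(
ang.py:8: RuntimeWarning: Degrees of freedom <= 0 for slice
  s=P[np.hypot(P[:,0]-c[0],P[:,1]-c[1])<.036][:,:2];w=np.linalg.eigh(np.cov(s.T))[1][:,1]
  c *= np.true_divide(1, fact)
  c *= np.true_divide(1, fact)
ang.py:9: RuntimeWarning: Mean of empty slice.
  A=np.arctan2(w[1],w[0])%np.pi;print(n,len(s),s.mean(0).round(4),"q~",round((1.40+1.397-A),3))
```

View pics/a1.png

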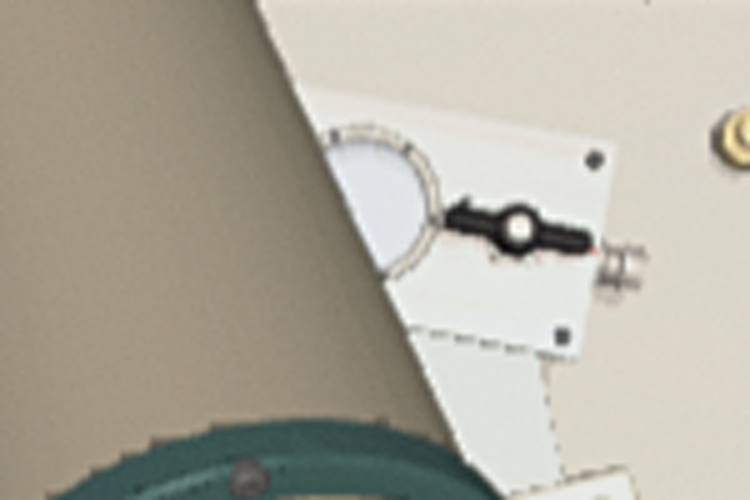

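apply_moves(
  rows=[
    [[0.044,0.001,0.0017,0.02,0,0,0],[0.044,0,0,0.02,0,0,0],[0.044,0,0,0.02,0,0,0],[0.044,0,0,0.015,0,0,0],[0.044,0,0,0.013,0,0,0],[0.044,0,0,0.012,0,0,0],[0.044,0,0,0,0,0,0],[0.044,0,0,0,0,0,0.05]],
  ],
)

```text
t: 10.15
ee_pos: [0.5833, 0.0405, 0.0833]
tcp_rot: [0.558, 0.83, 0.0, -0.0]
force: [-0.1, -0.4, -0.1]
gripper_width: 0.0439
gripper_force: 0.0
```

```bash
python3 s.py
```

```text
10.15 [0.5833 0.0405 0.0833] [-0.1 -0.4 -0.1] [0.03 0.01 0.02] psi 1.957 j7 0.59
```

apply_moves(
  rows=[
    [[0.044,0,0,0,0,0,0.1],[0.044,0,0,0,0,0,0.1],[0.044,0,0,0,0,0,0.1],[0.044,0,0,0,0,0,0.1],[0.044,0,0,0,0,0,0.1],[0.044,0,0,0,0,0,0.1],[0.044,0,0,0,0,0,0.1],[0.044,0,0,0,0,0,0.1],[0.044,0,0,0,0,0,0.1],[0.044,0,0,0,0,0,0.1],[0.044,0,0,0,0,0,0.1],[0.044,0,0,0,0,0,0.1],[0.044,0,0,0,0,0,0.1],[0.044,0,0,0,0,0,0.06],[0.044,0,0,0,0,0,0.04],[0.044,0,0,0,0,0,0]],
  ],
)

```text
t: 11.75
ee_pos: [0.5827, 0.0406, 0.0836]
tcp_rot: [0.961, 0.275, -0.0, 0.0]
force: [-2.0, -0.9, 0.6]
gripper_width: 0.0443
gripper_force: 1.2
```

```bash
python3 s.py
```

```text
11.75 [0.5827 0.0406 0.0836] [-2.  -0.9  0.6] [-0.22  0.53  0.07] psi 0.558 j7 -0.26
```

apply_moves(
  rows=[
    [[0.044,0,0,0,0,0,0.04],[0.044,0,0,0,0,0,0.04],[0.044,0,0,0,0,0,0.03],[0.044,0,0,0,0,0,0]],
  ],
)

```text
t: 12.15
ee_pos: [0.5825, 0.0407, 0.0835]
tcp_rot: [0.975, 0.224, -0.001, 0.0]
force: [-5.1, -1.5, 5.3]
gripper_width: 0.044
gripper_force: 27.7
```

```bash
python3 s.py
```

```text
12.15 [0.5825 0.0407 0.0835] [-5.1 -1.5  5.3] [-0.44  1.06  1.41] psi 0.452 j7 -1.61
```

apply_moves(
  rows=[
    [[0.044,0,0,0,0,0,-0.1],[0.044,0,0,0,0,0,-0.1],[0.044,0,0,-0.02,0,0,-0.1],[0.06,0,0,-0.04,0,0,0],[0.06,0,0,-0.04,0,0,0],[0.06,0,0,-0.02,0,0,0],[0.06,0,0,0,0,0,0],[0.06,0,0,0,0,0,0]],
  ],
)

```text
t: 12.95
ee_pos: [0.5842, 0.0414, 0.2036]
tcp_rot: [0.931, 0.365, 0.001, 0.0]
force: [-0.1, 0.1, -0.1]
gripper_width: 0.0601
gripper_force: 0.0
```

```bash
python3 s.py
```

```text
12.95 [0.5842 0.0414 0.2036] [-0.1  0.1 -0.1] [0.   0.02 0.01] psi 0.747 j7 -0.01
```

apply_moves(
  rows=[
    [[0.06,-0.0333,0.0192,0,0,0,0],[0.06,-0.0333,0.0192,0,0,0,0],[0.06,-0.0333,0.0192,0,0,0,0],[0.06,-0.0333,0.0192,0,0,0,0],[0.06,-0.0333,0.0192,0,0,0,0],[0.06,-0.0333,0.0192,0,0,0,0],[0.06,-0.0333,0.0192,0,0,0,0],[0.06,-0.0333,0.0192,0,0,0,0],[0.06,-0.0333,0.0192,0,0,0,0],[0.06,0,0,0,0,0,0.1217],[0.06,0,0,0,0,0,0.1217],[0.06,0,0,0,0,0,0.1217],[0.06,0,0,0,0,0,0.1217],[0.06,0,0,0,0,0,0.1217],[0.06,0,0,0,0,0,0.1217],[0.06,0,0,0,0,0,0.1217],[0.06,0,0,0,0,0,0.1217],[0.06,0,0,0,0,0,0.1217],[0.06,0,0,0,0,0,0]],
  ],
)

```text
t: 14.85
ee_pos: [0.4809, -0.2893, 0.2018]
tcp_rot: [0.985, -0.173, -0.001, -0.0]
force: [-0.4, -0.1, -0.0]
gripper_width: 0.0597
gripper_force: 0.0
```

```bash
python3 s.py; python3 ang.py pics/a2.png
```

```text
14.85 [ 0.4809 -0.2893  0.2018] [-0.4 -0.1 -0. ] [ 0.   -0.   -0.01] psi -0.348 j7 -0.68
L 130 [0.5817 0.0397] q~ 1.419
R 123 [ 0.5554 -0.1031] q~ 1.409
```

apply_moves(
  rows=[
    [[0.06,0,0,0.035,0,0,0],[0.06,0,0,0.035,0,0,0],[0.06,0,0,0.03,0,0,0],[0.06,0,0,0.02,0,0,0],[0.06,0,0,0.018,0,0,0],[0.06,0,0,0.015,0,0,0],[0.06,0,0,0.015,0,0,0],[0.06,0,0,0.01,0,0,0],[0.06,0,0,0,0,0,0],[0.06,0,0,0,0,0,0]],
  ],
)

```text
t: 15.9
ee_pos: [0.4813, -0.2899, 0.0254]
tcp_rot: [0.985, -0.172, 0.0, 0.0]
force: [0.5, -1.6, -0.3]
gripper_width: 0.06
gripper_force: 0.0
```

```bash
python3 s.py; python3 - <<'E'
from h import *
b=vision.capture("side");a=vision.capture("top")
W=np.zeros((500,800,3),np.uint8);W[:,:400]=cv2.resize(a[170:270,325:405],(400,500),interpolation=2);W[:400,400:]=cv2.resize(b[235:335,230:330],(400,400),interpolation=2)
cv2.imwrite("pics/g.png",W)
E
```

```text
15.9 [ 0.4813 -0.2899  0.0254] [ 0.5 -1.6 -0.3] [ 0.01  0.   -0.05] psi -0.347 j7 0.01
```

View pics/g.png

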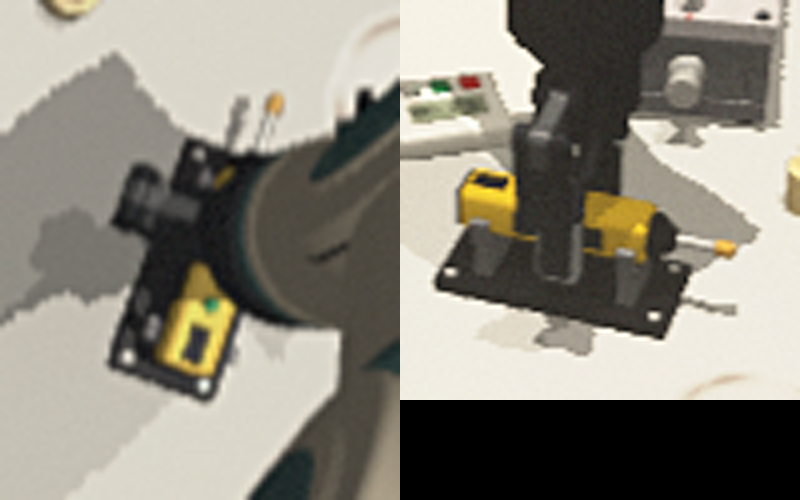

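apply_moves(
  rows=[
    [[0.015,0,0,0,0,0,0],[0.015,0,0,0,0,0,0],[0.015,0,0,0,0,0,0],[0.015,0,0,0,0,0,0],[0.015,0,0,0,0,0,0],[0.015,0,0,0,0,0,0]],
  ],
  force=50,
)

```text
t: 16.6
ee_pos: [0.4815, -0.2899, 0.026]
tcp_rot: [0.985, -0.173, 0.0, 0.0]
force: [-0.9, 0.9, 6.1]
gripper_width: 0.0255
gripper_force: 49.6
```

```bash
python3 s.py
```

```text
16.6 [ 0.4815 -0.2899  0.026 ] [-0.9  0.9  6.1] [0.16 0.09 0.1 ] psi -0.347 j7 -0.03
```

apply_moves(
  rows=[
    [[0.015,0,0,-0.01,0,0,0],[0.015,0,0,-0.02,0,0,0],[0.015,0,0,-0.03,0,0,0],[0.015,0,0,-0.03,0,0,0],[0.015,0,0,-0.03,0,0,0],[0.015,0,0,0,0,0,0],[0.015,-0.0139,-0.0202,0,0,0,0],[0.015,-0.0139,-0.0202,0,0,0,0],[0.015,-0.0139,-0.0202,0,0,0,0],[0.015,-0.0139,-0.0202,0,0,0,0],[0.015,-0.0139,-0.0202,0,0,0,0],[0.015,-0.0139,-0.0202,0,0,0,0],[0.015,-0.0139,-0.0202,0,0,0,0],[0.015,-0.0139,-0.0202,0,0,0,0],[0.015,-0.0139,-0.0202,0,0,0,0],[0.015,-0.0139,-0.0202,0,0,0,0],[0.015,-0.0139,-0.0202,0,0,0,0],[0.015,-0.0139,-0.0202,0,0,0,0],[0.015,0,0,0,0,0,-0.0865],[0.015,0,0,0,0,0,-0.0865]],
  ],
)

```text
t: 18.6
ee_pos: [0.4059, -0.004, 0.1449]
tcp_rot: [0.996, -0.084, -0.001, 0.0]
force: [0.2, -0.2, -0.9]
gripper_width: 0.0248
gripper_force: 49.3
```

apply_moves(
  rows=[
    [[0.015,0,0,0,0,0,0],[0.015,0,0,0,0,0,0]],
  ],
)

```text
t: 18.8
ee_pos: [0.4064, -0.0052, 0.1451]
tcp_rot: [0.996, -0.088, -0.0, 0.0]
force: [-0.4, 0.0, -0.8]
gripper_width: 0.0254
gripper_force: 49.3
```

```bash
python3 s.py; python3 - <<'E'
from h import *
b=vision.capture("side");a=vision.capture("top");cv2.imwrite("pics/m_t.png",a);cv2.imwrite("pics/m_s.png",b)
W=np.zeros((480,800,3),np.uint8);W[:,:400]=cv2.resize(a[160:256,205:285],(400,480),interpolation=2);W[:480,400:]=cv2.resize(b[165:261,240:320],(400,480),interpolation=2)
cv2.imwrite("pics/m.png",W)
E
```

```text
18.8 [ 0.4064 -0.0052  0.1451] [-0.4  0.  -0.8] [ 0.   -0.02 -0.02] psi -0.176 j7 0.03
```

View pics/m.png

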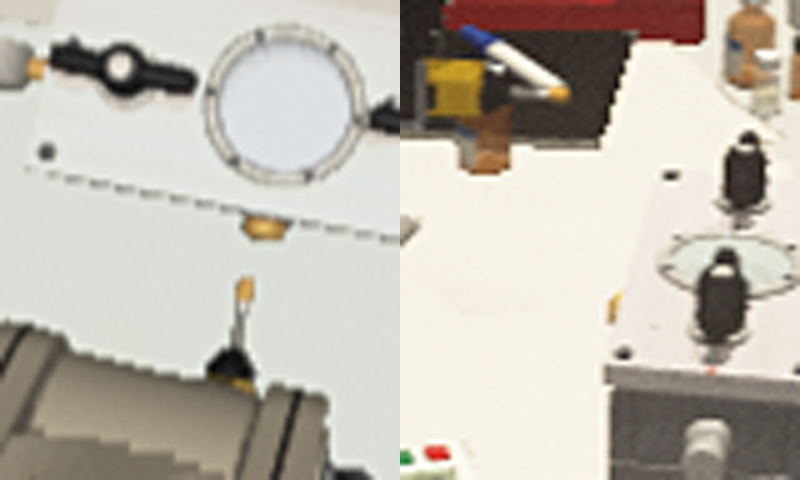

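```bash
python3 - <<'E'
from h import *
def tri(pt,ps):
    f=lambda P:np.r_[proj("top",[P])[0]-pt,proj("side",[P])[0]-ps]
    s=least_squares(f,(.48,-.02,.1));return s.x,s.fun
tool=np.array([.4064,-.0052,.1451]);d=np.array([np.cos(-.175),np.sin(-.175),0])
e=tool+.082*d+[0,0,.0165];print("exp tip",e,proj("top",[e]),proj("side",[e]))
print("tri",tri([253.8,214.8],[273.6,183.4]))
p=place((.5704,-.0336,-.174),[(-.062,0,.042),(-.062,0,.049),(-.062,0,.035),(-.062,.007,.042),(-.062,-.007,.042),(-.048,.011,.042),(-.048,-.011,.042)])
print(p[0]);print((proj("top",p)+.4-[205,160])*5);print((proj("side",p)+.4-[240,165])*5+[400,0])
E
```

```text
exp tip [ 0.48714758 -0.01947687  0.1616    ] [[253.92126964 214.68230161]] [[274.15789178 183.52584117]]
tri (array([ 0.48642164, -0.01922873,  0.16185004]), array([-0.00610356,  0.22243899,  0.26277409, -0.00805935]))
[ 0.50933619 -0.02286635  0.042     ]
[[265.36495243 241.62993377]
 [264.84117168 240.64874986]
 [265.88100635 242.59664322]
 [251.01539757 239.01716453]
 [279.71433861 244.24267229]
 [248.13309084 208.92249349]
 [293.18911385 217.12684707]]
[[611.30889712 311.79657909]
 [611.68142246 299.84351631]
 [610.93853172 323.68033639]
 [612.9673874  305.60309131]
 [609.63105246 318.06234411]
 [640.46330905 304.28111654]
 [635.70271328 323.92654534]]
```

apply_moves(
  rows=[
    [[0.015,0,0,0.01,0,0,0],[0.015,0,0,0.015,0,0,0],[0.015,0,0,0.02,0,0,0],[0.015,0,0,0.02,0,0,0],[0.015,0,0,0.02,0,0,0],[0.015,0,0,0.015,0,0,0],[0.015,0,0,0.01,0,0,0],[0.015,0,0,0.0095,0,0,0],[0.015,0,0,0,0,0,0],[0.015,0,0,0,0,0,0]],
  ],
)

```text
t: 19.9
ee_pos: [0.4056, -0.0036, 0.0342]
tcp_rot: [0.996, -0.088, -0.002, -0.002]
force: [0.4, -0.9, -0.9]
gripper_width: 0.0254
gripper_force: 49.7
```

```bash
python3 s.py; python3 - <<'E'
from h import *
b=vision.capture("side");a=vision.capture("top")
W=np.zeros((480,800,3),np.uint8);W[:,:400]=cv2.resize(a[180:228,235:275],(400,480),interpolation=2);W[:480,400:]=cv2.resize(b[206:254,260:300],(400,480),interpolation=2)
cv2.imwrite("pics/p.png",W)
E
```

```text
19.9 [ 0.4056 -0.0036  0.0342] [ 0.4 -0.9 -0.9] [-0.04 -0.01 -0.01] psi -0.176 j7 0.08
```

View pics/p.png

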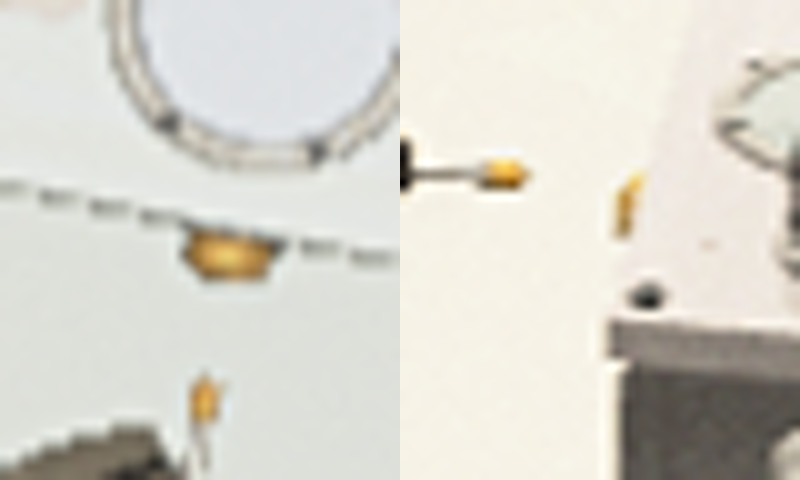

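apply_moves(
  rows=[
    [[0.015,0.003,0.0002,0,0,0,0],[0.015,0.003,0.0002,0,0,0,0],[0.015,0.003,0.0002,0,0,0,0],[0.015,0.002,0.0002,0.003,0,0,0],[0.015,0.001,0.0002,0.003,0,0,0],[0.015,0,0,0.003,0,0,0],[0.015,0,0,0,0,0,0],[0.015,0,0,0,0,0,0]],
  ],
)

```text
t: 20.8
ee_pos: [0.4171, -0.0064, 0.0253]
tcp_rot: [0.996, -0.087, -0.002, -0.002]
force: [1.0, -0.6, -1.9]
gripper_width: 0.0252
gripper_force: 49.7
```

```bash
python3 s.py; python3 - <<'E'
from h import *
b=vision.capture("side");a=vision.capture("top")
W=np.zeros((480,800,3),np.uint8);W[:,:400]=cv2.resize(a[180:228,235:275],(400,480),interpolation=2);W[:480,400:]=cv2.resize(b[206:254,260:300],(400,480),interpolation=2)
cv2.imwrite("pics/p2.png",W)
q=get_obs()["tcp_rot"];print(R.from_quat(q).as_matrix().round(3))
p=place((.5704,-.0336,-.174),[(-.062,0,.042),(-.072,0,.042)])
print((proj("top",p)+.45-[235,180])*10,(proj("side",p)+.45-[260,206])*10+[400,0])
E
```

```text
20.8 [ 0.4171 -0.0064  0.0253] [ 1.  -0.6 -1.9] [-0.02  0.   -0.  ] psi -0.174 j7 0.01
[[ 0.985 -0.173 -0.003]
 [-0.173 -0.985  0.005]
 [-0.004 -0.004 -1.   ]]
[[231.22990486 283.75986754]
 [223.65151847 324.690156  ]] [[623.11779424 214.09315818]
 [584.9221082  210.93212704]]
```

View pics/p2.png

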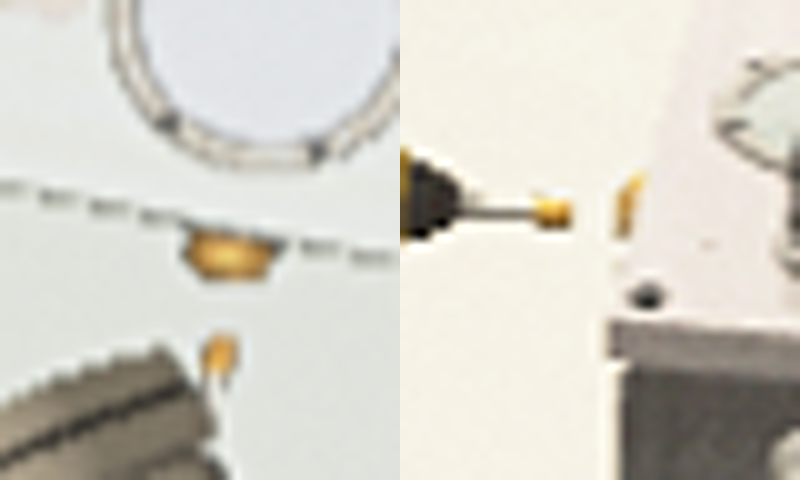

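apply_moves(
  rows=[
    [[0.015,0.0013,0,0,0,0,0],[0.015,0.0012,0,0,0,0,0],[0.015,0,0,0,0,0,0],[0.015,0,0,0,0,0,0],[0.015,0,0,0,0,0,0],[0.015,0,0,0,0,0,0],[0.015,0,0,0,0,0,0],[0.015,0,0,0,0,0,0],[0.015,0,0,0,0,0,0],[0.015,0,0,0,0,0,0],[0.015,0,0,0,0,0,0],[0.015,0,0,0,0,0,0],[0.015,0,0,0,0,0,0],[0.015,0,0,0,0,0,0],[0.015,0,0,0,0,0,0],[0.015,0,0,0,0,0,0],[0.015,0,0,0,0,0,0],[0.015,0,0,0,0,0,0],[0.015,0,0,0,0,0,0],[0.015,0,0,0,0,0,0]],
  ],
)

```text
t: 22.9
ee_pos: [0.4199, -0.0068, 0.0255]
tcp_rot: [0.996, -0.087, -0.002, -0.002]
force: [0.1, -0.3, -1.0]
gripper_width: 0.0253
gripper_force: 49.7
```

apply_moves(
  rows=[
    [[0.015,0,0,0,0,0,0],[0.015,0,0,0,0,0,0],[0.015,0,0,0,0,0,0],[0.015,0,0,0,0,0,0],[0.015,0,0,0,0,0,0],[0.015,0,0,0,0,0,0],[0.015,0,0,0,0,0,0],[0.015,0,0,0,0,0,0],[0.015,0,0,0,0,0,0],[0.015,0,0,0,0,0,0],[0.015,0,0,0,0,0,0],[0.015,0,0,0,0,0,0],[0.015,0,0,0,0,0,0],[0.015,0,0,0,0,0,0]],
  ],
)

```text
t: 24.3
ee_pos: [0.4199, -0.0068, 0.0255]
tcp_rot: [0.996, -0.087, -0.002, -0.002]
force: [0.2, -0.1, -1.7]
gripper_width: 0.0252
gripper_force: 49.7
```

apply_moves(
  rows=[
    [[0.015,-0.003,0,-0.003,0,0,0],[0.015,-0.004,0,-0.006,0,0,0],[0.015,-0.004,0,-0.01,0,0,0],[0.015,0,0,-0.02,0,0,0],[0.015,0,0,-0.03,0,0,0],[0.015,0,0,-0.03,0,0,0],[0.015,0,0,-0.02,0,0,0],[0.015,0,0,0,0,0,0.0865],[0.015,0,0,0,0,0,0.0865],[0.015,0,0,0,0,0,0],[0.015,0,0,0,0,0,0]],
  ],
)

```text
t: 25.4
ee_pos: [0.4089, -0.0053, 0.1446]
tcp_rot: [0.985, -0.172, -0.002, -0.002]
force: [0.1, 0.0, -1.3]
gripper_width: 0.0255
gripper_force: 49.8
```

```bash
cat > go.py <<'E'
from h import *
import sys
t=np.array([float(v) for v in sys.argv[1:4]]);psi=float(sys.argv[4])
o=get_obs();M=R.from_quat(o["tcp_rot"]);print("tool shift",(M.inv().apply(t-o["ee_pos"])).round(4))
T=R.from_quat([np.cos(psi/2),np.sin(psi/2),0,0]);print("rotvec",(M.inv()*T).as_rotvec().round(4))
E
python3 s.py; python3 go.py .4815 -.2899 .146 -.347
```

```text
25.4 [ 0.4089 -0.0053  0.1446] [ 0.1  0.  -1.3] [-0.    0.02  0.02] psi -0.345 j7 -0.04
tool shift [ 0.1646  0.2433 -0.003 ]
rotvec [-0.0035  0.0049  0.0019]
```

apply_moves(
  rows=[
    [[0.015,0.0137,0.0203,0,-0.0035,0.005,0.002],[0.015,0.0137,0.0203,0,0,0,0],[0.015,0.0137,0.0203,0,0,0,0],[0.015,0.0137,0.0203,0,0,0,0],[0.015,0.0137,0.0203,0,0,0,0],[0.015,0.0137,0.0203,0,0,0,0],[0.015,0.0137,0.0203,0,0,0,0],[0.015,0.0137,0.0203,0,0,0,0],[0.015,0.0137,0.0203,0,0,0,0],[0.015,0.0137,0.0203,0,0,0,0],[0.015,0.0137,0.0203,0,0,0,0],[0.015,0.0137,0.0203,0,0,0,0],[0.015,0,0,0,0,0,0],[0.015,0,0,0,0,0,0],[0.015,0,0,0,0,0,0]],
  ],
)

```text
t: 26.9
ee_pos: [0.4802, -0.2893, 0.1441]
tcp_rot: [0.985, -0.173, -0.0, -0.001]
force: [-0.8, 0.1, -2.1]
gripper_width: 0.0256
gripper_force: 49.7
```

```bash
python3 s.py; python3 go.py .4815 -.2899 .026 -.347
```

```text
26.9 [ 0.4802 -0.2893  0.1441] [-0.8  0.1 -2.1] [0.03 0.01 0.04] psi -0.348 j7 0.0
tool shift [0.0016 0.0003 0.1181]
rotvec [-0.0013  0.001  -0.001 ]
```

apply_moves(
  rows=[
    [[0.015,0.0015,0.0003,0.02,0,0,0],[0.015,0,0,0.025,0,0,0],[0.015,0,0,0.025,0,0,0],[0.015,0,0,0.015,0,0,0],[0.015,0,0,0.012,0,0,0],[0.015,0,0,0.01,0,0,0],[0.015,0,0,0.006,0,0,0],[0.015,0,0,0.004,0,0,0],[0.015,0,0,0,0,0,0],[0.015,0,0,0,0,0,0]],
  ],
)

```text
t: 27.9
ee_pos: [0.4822, -0.2917, 0.0279]
tcp_rot: [0.985, -0.174, 0.001, 0.0]
force: [0.6, -0.1, -1.4]
gripper_width: 0.0254
gripper_force: 49.7
```

```bash
python3 s.py
```

```text
27.9 [ 0.4822 -0.2917  0.0279] [ 0.6 -0.1 -1.4] [ 0.05  0.   -0.02] psi -0.349 j7 0.0
```

apply_moves(
  rows=[
    [[0.015,-0.001,-0.0012,0.001,0,0,0],[0.015,0,0,0.001,0,0,0],[0.015,0,0,0,0,0,0],[0.015,0,0,0,0,0,0]],
  ],
)

```text
t: 28.3
ee_pos: [0.4816, -0.2898, 0.026]
tcp_rot: [0.985, -0.174, 0.001, -0.0]
force: [-1.5, 0.8, 5.5]
gripper_width: 0.025
gripper_force: 50.5
```

```bash
python3 s.py
```

```text
28.3 [ 0.4816 -0.2898  0.026 ] [-1.5  0.8  5.5] [ 0.38  0.21 -0.03] psi -0.349 j7 -0.0
```

Touching the saddles; release to 60 mm, wait, lift.

apply_moves(
  rows=[
    [[0.04,0,0,0,0,0,0],[0.05,0,0,0,0,0,0],[0.06,0,0,0,0,0,0],[0.06,0,0,0,0,0,0],[0.06,0,0,0,0,0,0],[0.06,0,0,-0.01,0,0,0],[0.06,0,0,-0.02,0,0,0],[0.06,0,0,-0.03,0,0,0],[0.06,0,0,-0.04,0,0,0],[0.06,0,0,-0.04,0,0,0],[0.06,0,0,-0.04,0,0,0],[0.06,-0.02,0.04,0,0,0,0],[0.06,-0.02,0.04,0,0,0,0],[0.06,-0.02,0.04,0,0,0,0],[0.06,-0.02,0.04,0,0,0,0],[0.06,0,0,0,0,0,0],[0.06,0,0,0,0,0,0]],
  ],
)

```text
t: 30.0
ee_pos: [0.3503, -0.4137, 0.2062]
tcp_rot: [0.984, -0.175, 0.001, 0.0]
force: [0.2, 0.0, -0.2]
gripper_width: 0.06
gripper_force: 0.0
```

```bash
python3 s.py; python3 ang.py pics/a3.png; python3 - <<'E'
from h import *
a=vision.capture("top");b=vision.capture("side")
W=np.zeros((540,800,3),np.uint8);W[:240]=cv2.resize(a[150:270,110:400+110],(800,240),interpolation=2)
W[240:,:400]=cv2.resize(b[170:320,210:410],(400,300),interpolation=2);W[240:,400:720]=cv2.resize(a[180:260,325:410],(320,300),interpolation=2);cv2.imwrite("pics/f.png",W)
E
```

```text
30.0 [ 0.3503 -0.4137  0.2062] [ 0.2  0.  -0.2] [ 0.04 -0.06  0.06] psi -0.353 j7 0.03
L 133 [0.5819 0.04  ] q~ 1.423
R 124 [ 0.5555 -0.103 ] q~ 1.41
```

View pics/f.png

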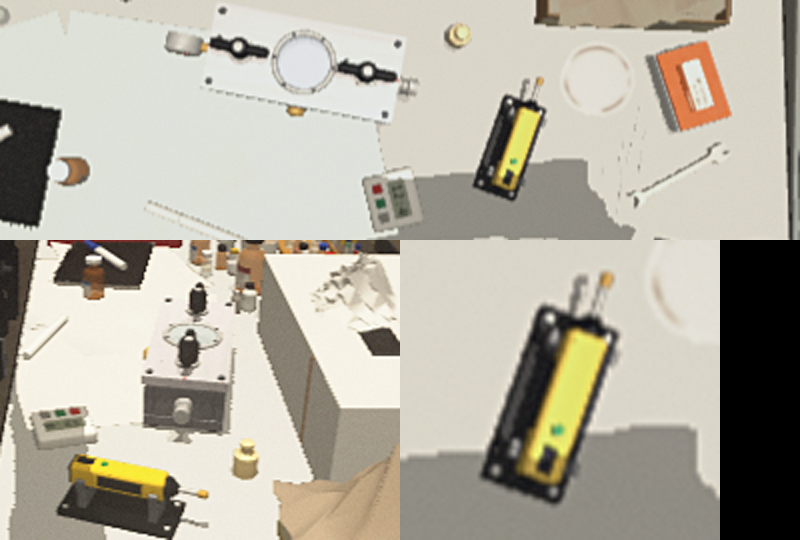

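The wand lies in its rest as at the start, tip at about (605,275) in the lower-right crop. Both knobs are home, the bystanders have not moved, and the arm is clear.

```bash
python3 -c "
from rig import r
print(r.hand_in())"
```

```text
the job is handed in; nothing more can be done
None
```

I handed the job in: both knobs are turned to their stops, the wand was held about 1 cm in front of the port for over 3 s, and it is back in its rest with nothing around it moved; the hand-in returned no verdict.

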